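Wind up the bench cut-off timer and set its time

TASK

Before the burn-in test can run, wind the blue key of the spring-wound cut-off timer clockwise, a part turn at a time, until it comes up hard against its stop and the little window has gone over from red to green. Then slide the black time grip along its track until it lines up with the orange marker. Leave the meter, the circuit board, the bottle and the screwdriver where they are.

Things in the scene. Friction and masses are not known exactly. Their poses are not given: they have to be found in the camera images.
- timer: Light grey instrument case with dark corner bumpers, fixed to the bench, 150 (x) x 320 (y) x 55 mm high. Origin: centre of its underside. On its flat top: the key (axis at x 0, y +95 mm), the window (x -58, y +37 mm) and the slider track (aluminium bar 40 mm wide, 150 mm long, 14 mm high, along y, centred at x 0, y -70 mm).
- key_grip (a point): Centre of the wing of the blue winding key, on the key's vertical axis, 91 mm above the bench. The wing is an upright flat plate 10 mm thick (y), 64 mm long (x) with rounded ends, 77 to 105 mm above the bench, on a 12 mm stem. x of this point runs along the wing. Nothing else stands within 60 mm of the axis.
- key_foot (a point): Foot of the key's stem, on its axis, on top of the case. Turning the key clockwise seen from above winds it against 0.15 to 0.25 N m; it stays where it is let go, but turning it back unwinds it. It is part wound: 1.6 to 4.2 rad are still to go, unknown, before it comes up hard; the window goes green only in the last 0.2 rad.
- flag (a joint): Swing (rad) of the green shutter in the indicator window: 0 = window red, not wound; 0.22 = fully green, key hard against its stop. Moved by the clockwork inside only.
- window (a point): Centre of the indicator window, a 22 x 20 mm patch on top of the case beside a black hood; red until the green shutter slides over it.
- fader_top (a point): Centre of the top of the black slider grip, a block 28 (x) x 20 (y) x 40 mm high, its top 109.5 mm and its foot 69.5 mm above the bench. It slides along the case's y against about 2 N and stays where it is left. Axes as the case's.
- fader (a joint): Position (m) of the slider grip: 0 at the -y end of its track (grip centre at y -120 mm of the case), 0.100 at the +y end.
- marker_tip (a point): Point of the orange marker, a flat pointer 4 mm wide (y) lying on the case along the +x side of the track, only seen, never in the way. The slider grip is set when its centre has the same y, in the case's frame, as this point. The marker is always on the +y side of the grip's starting place.
- meter: Bystander: orange and black handheld meter lying on its back, 75 x 150 x 36 mm. Origin: centre of its underside.
- board: Bystander: pale circuit board with black and blue parts, 70 x 110 x 22 mm. Origin: centre of its underside.
- flux: Bystander: upright amber bottle, 40 mm across, 85 mm high. Origin: centre of its underside.
- screwdriver: Bystander: screwdriver with yellow handle lying on the bench, 150 mm long, 26 mm thick. Origin: middle of its length, on its underside.

How it is judged:
By the outcome, as a careful person would: the job done as asked, in the order asked, and still so for the second after the job is handed in, with the robot touching nothing.
It also fails if it takes over 72 s, if anything falls off the work surface, if the arm or the gripper's body presses on something with over 40 N, if the wrist force passes 120 N, or if a joint passes its speed limit or range.

ROBOT

A 6-joint arm with a two-finger parallel gripper is mounted at the origin on the work surface. World frame = base frame: x ahead of the robot, y to its left, z up, the work surface at z = 0. Lengths are in m, angles in rad, forces in N, time in s.
With the tool pointing down it reaches from about 0.35 to 1 m from the base axis. Payload 7.1 kg.
Tool frame: the origin (TCP) lies midway between the tips of the shut fingers; the grasp point (between the pads) lies 19 mm behind it; z points along the fingers, y is the line along which they close (so a half turn about z gives the same grasp; the last joint's range is limited). The gripper opens to 85 mm and grips with 20 to 120 N. Pads are 22 mm wide; open, the fingers measure 114 mm over their backs; the gripper's body (76 mm by 85 mm) begins 54 mm behind the grasp point. The pads swing forward as they close: fully open they stand 13 mm farther back than shut.
Start: joints at [-1.25, 0.423, 1.63, -0, 1.089, -0.019], TCP at [0.208, -0.589, 0.231] pointing down, gripper open.
Joint ranges: [-3, 3], [-0.9, 2.11], [0.09, 2.58], [-1.31, 4.45], [0.11, 2.69], [-2.54, 2.54]. Speed limits (rad/s): [2.39, 2.39, 3.01, 3.14, 3.14, 3.14].

INTERFACE

Orientations are given as a rotation vector (axis times angle).
In Python, from plant import ctrl gives the robot as it stands.
- The arm moves only by the tool send_rows, never from a script. Its argument "plan" is a list of rows, each a list of 2 entries, a list of its own where there are three numbers: the shift along the tool's x, y, z as a fraction of full scale, then the turn, a rotation vector about the tool's x, y, z as a fraction of full scale. A call has 1 to 12 rows; each row is the pose to reach, as a shift and turn from the pose commanded when the call began, along the tool's axes at that moment, turning the shorter way round; what a row does not reach only later rows make up. Full scale, the value 1, is 0.4 m for a shift and 360 degrees for a turn. A row lasts 1/8 s, in which the tool goes at most 62.5 mm and 10.7 degrees, less where a joint would pass 70% of its speed; a pose out of reach is approached as far as the arm can. A call with a number of a shift or a turn outside -1 to 1 is refused whole. A call with a gripper value outside its range is refused whole. "grip" is the opening, from 0 (shut) to 1 (fully open), set as the call begins (left out, the last holds). The fingers move at their own pace and stop on an object; the grip force is fixed at half the most. Time passes only in rows, so rows that repeat a pose let the fingers close. It gives the time, the measured TCP pose, the force, the opening and the grip force at its end, in the units of the state.
- ctrl.sense(): the state, without advancing time (a new reading comes with each control period).
- ctrl.get_image(name): name is "side" or "top"; returns (picture, depth): 480x640x3 uint8, blue, green, red; 480x640 float32, m along the optical axis (not along the pixel's ray), 0 where there is no reading.
- ctrl.get_calibration(name): a dict with "fx", "fy", "cx", "cy" (pixels), "k1" (the pictures are not rectified: a ray, as slopes to the right and down, at radius r is drawn at 1 + k1 r^2 times it, then the intrinsics apply), "R" (3x3) and "t" (3): a world point X has camera coordinates R X + t. Camera axes: x right, y down, z forward; pixel columns grow to the right and rows downward; lengths in m; the calibration is good to about 2 mm. A picture is of the moment at which its call begins. get_calibration takes no time and is no camera call.
- ctrl.finish_job(): hands the job in; it is judged then, once.
The state is a dict: "time": time; "joint_pos": joint angles; "qd": joint speeds; "joint_torque": joint torques, N m; "tcp_pos": TCP position; "ee_rot": TCP orientation; "wrist_force": force on the tool from outside, world axes, zero at the start; "ft_torque": the same for the moment, N m; "opening": finger opening in m; "grasp_force": force on a finger pad.
Only numpy, scipy, OpenCV 4.12 (cv2) and the standard library are available. Lean on these libraries where they do the work, as an engineer would, in place of code of your own. Each camera call takes 0.05 s, during which the arm holds its last target. There are 200 camera calls.

## Working session

There is one attempt and no reset: what is moved stays moved. The work goes in short steps, Python scripts to look and compute and a tool call to move; the robot and the scene stay as the last step left them, time stands still between calls to the robot, and variables do not carry over. Pictures are saved under pics/ and viewed, at most 10 in all, crops included, and the job is handed in when it is done.

Besides the shell and the picture viewer there is one more tool, called in YAML: its name, and indented under it one key for each argument. send_rows: Moves the arm, as the interface text tells. Its arguments: {"type":"object","properties":{"plan":{"type":"array","items":{"type":"array"}},"grip":{"type":"number"}},"required":["plan"]}

```bash
mkdir -p pics; ls
python3 - <<'E'
from plant import ctrl
import cv2,numpy as np
for n in("top","side"):
    im,d=ctrl.get_image(n); cv2.imwrite(f"pics/{n}0.png",im); np.save(f"{n}0.npy",d); print(n,ctrl.get_calibration(n))
s=ctrl.sense(); print(s)
E
```

```text
pics
top {'fx': 520.9824043605762, 'fy': 520.9824043605762, 'cx': 314.9067406392662, 'cy': 239.95555828629995, 'k1': -0.08691258990934135, 'R': array([[ 0.02550305, -0.99922367,  0.03002745],
       [-0.9829654 , -0.03053439, -0.18123651],
       [ 0.18201268, -0.02489386, -0.98298102]]), 't': array([0.00441045, 0.55618108, 0.76602815])}
side {'fx': 564.1001399602924, 'fy': 564.1001399602924, 'cx': 327.8634246190219, 'cy': 247.27982293193213, 'k1': -0.16549591910588066, 'R': array([[-0.91876806, -0.39426358, -0.02053019],
       [-0.27948367,  0.68625937, -0.6715184 ],
       [ 0.27884428, -0.6112318 , -0.74070342]]), 't': array([0.54539161, 0.18383066, 0.92362725])}
{'time': 0.1, 'joint_pos': array([-1.25001480e+00,  4.23766367e-01,  1.63071954e+00,  7.54796163e-06,
        1.08857598e+00, -1.89934193e-02]), 'qd': array([-0.0021005 , -0.00203466, -0.00395521, -0.00217378,  0.00032941,
        0.00032189]), 'joint_torque': array([-5.02539897e-04, -5.58426619e+01, -2.82444906e+01, -2.90451294e-05,
        3.00362990e-03,  3.05696673e-06]), 'tcp_pos': array([ 0.20815323, -0.58873541,  0.23058057]), 'ee_rot': array([-3.09493395e+00, -5.30902423e-01,  3.36386653e-04]), 'wrist_force': array([-0.40982926,  0.68264612, -0.42866826]), 'ft_torque': array([-0.0282618 , -0.02174752, -0.01470696]), 'grasp_force': 0.0, 'opening': 0.08505053462336319}
```

View pics/top0.png

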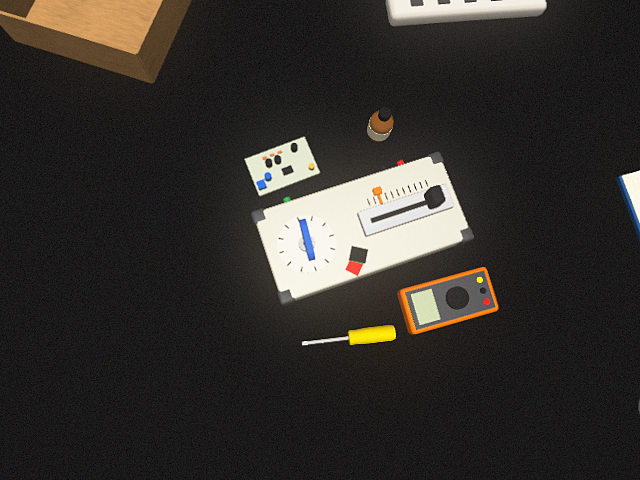

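View pics/side0.png

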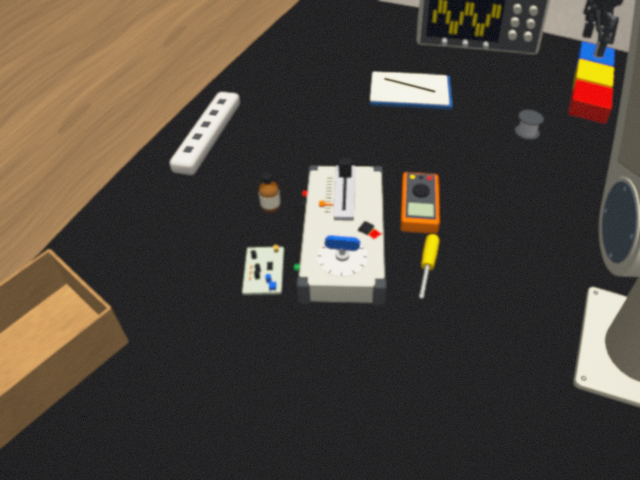

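The top view shows the key wing at (307,240), the red window at (354,268), the fader grip at (434,197) and the orange marker at about (379,195). The side view shows the key at (342,243), the grip at (345,168) and the marker at (325,204). Next I'll measure them.

```bash
cat > h.py <<'E'
import numpy as np,cv2
from plant import ctrl
def rays(n,px):
    c=ctrl.get_calibration(n); K=np.array([[c['fx'],0,c['cx']],[0,c['fy'],c['cy']],[0,0,1]])
    u=cv2.undistortPoints(np.float64(px).reshape(-1,1,2),K,np.array([c['k1'],0,0,0,0])).reshape(-1,2)
    return -c['R'].T@c['t'], np.c_[u,np.ones(len(u))], c
def plane(n,px,z):
    o,u,c=rays(n,px); d=u@c['R']; return o+d*((z-o[2])/d[:,2])[:,None]
def depthpts(n,px,D):
    o,u,c=rays(n,px); px=np.asarray(px).astype(int); return o+(u*D[px[:,1],px[:,0]][:,None])@c['R']
def tri(p,q):
    A=[];b=[]
    for n,x in(("top",p),("side",q)):
        o,u,c=rays(n,[x]); d=(u@c['R'])[0]; d/=np.linalg.norm(d); P=np.eye(3)-np.outer(d,d); A.append(P);b.append(P@o)
    return np.linalg.lstsq(np.vstack(A),np.hstack(b),rcond=None)[0]
ROI={"top":(250,130,480,310),"side":(292,150,392,308)}
HSV={"blue":((100,120,60),(130,255,255)),"orange":((5,140,120),(18,255,255)),"red":((0,150,100),(4,255,255)),"green":((40,100,60),(85,255,255)),"light":((0,0,140),(179,70,255)),"black":((0,0,0),(179,255,60))}
def mask(im,n,col):
    m=cv2.inRange(cv2.cvtColor(im,cv2.COLOR_BGR2HSV),HSV[col][0],HSV[col][1]); r=ROI[n]; k=np.zeros_like(m); k[r[1]:r[3],r[0]:r[2]]=255
    return m&k
def blobs(m,amin=8):
    N,L,S,C=cv2.connectedComponentsWithStats(m); return sorted([(S[i,4],C[i],np.argwhere(L==i)[:,::-1]) for i in range(1,N) if S[i,4]>=amin],key=lambda b:-b[0])
E
python3 - <<'E'
from h import *
np.set_printoptions(precision=4,suppress=True)
I={n:cv2.imread(f"pics/{n}0.png") for n in("top","side")};D={n:np.load(f"{n}0.npy") for n in I}
for n in I:
    b=blobs(mask(I[n],n,"light"),200)[0]; h=cv2.convexHull(b[2].astype(np.int32)).reshape(-1,2)
    P=plane(n,h,.055); r=cv2.minAreaRect(np.float32(P[:,:2]*1000)); print(n,"case",r)
    for col in("blue","orange","red","green","black"):
        for a,c,px in blobs(mask(I[n],n,col))[:5]:
            p=depthpts(n,px,D[n]); print(n,col,a,c,np.median(p,0),"zmax",np.percentile(p[:,2],[50,95]))
E
```

```text
top case ((581.68798828125, -55.133087158203125), (149.66944885253906, 317.9206237792969), 20.52407455444336)
top blue 269 [306.7993 239.0446] [0.5468 0.0332 0.1037] zmax [0.1037 0.1062]
top blue 65 [260.9692 184.2462] [0.6544 0.1118 0.0151] zmax [0.0151 0.0172]
top blue 43 [267.4884 176.093 ] [0.667  0.1015 0.0213] zmax [0.0213 0.0235]
top orange 476 [428.4832 286.334 ] [ 0.4916 -0.1537  0.0314] zmax [0.0314 0.035 ]
top orange 82 [377.878  193.1098] [ 0.6339 -0.0781  0.0609] zmax [0.0609 0.0642]
top orange 16 [382.     130.3125] [ 0.7426 -0.0856  0.0507] zmax [0.0507 0.0535]
top red 140 [353.7857 267.3214] [ 0.5142 -0.0414  0.055 ] zmax [0.055  0.0573]
top red 28 [399.9643 162.0357] [ 0.6959 -0.1187  0.0312] zmax [0.0312 0.033 ]
top green 29 [286.3103 198.8966] [0.6256 0.0684 0.0321] zmax [0.0321 0.0436]
top green 8 [358.5 261.5] [ 0.5228 -0.0481  0.0572] zmax [0.0572 0.059 ]
top black 15807 [370.8155 206.6252] [ 0.6655 -0.0764 -0.0011] zmax [-0.0011  0.0015]
top black 408 [456.973  297.5049] [ 0.4722 -0.2066  0.0418] zmax [0.0418 0.0441]
top black 241 [432.9046 197.4606] [ 0.6179 -
[... 242 characters left out ...]
50.38833618164062, 324.5852966308594), 20.616788864135742)
side blue 384 [342.0286 242.3047] [0.548  0.0374 0.0984] zmax [0.0984 0.1059]
side orange 34 [323.0882 203.2941] [ 0.6351 -0.0753  0.0612] zmax [0.0612 0.0642]
side orange 16 [370.8125 231.1875] [ 0.5237 -0.0436  0.0568] zmax [0.0568 0.0587]
side red 54 [374.3519 233.6852] [ 0.5156 -0.0408  0.0556] zmax [0.0556 0.0582]
side red 30 [303.9333 192.9333] [ 0.6975 -0.1173  0.0304] zmax [0.0304 0.0348]
side green 43 [295.7209 266.6047] [0.6279 0.0695 0.0305] zmax [0.0305 0.0354]
side black 4828 [338.8063 214.4401] [ 0.6225 -0.1496  0.0001] zmax [0.0001 0.0741]
side black 77 [365.5844 227.6883] [ 0.5335 -0.043   0.0613] zmax [0.0613 0.0646]
```

Run:
```python
import cv2,numpy as np
a=cv2.imread("pics/top0.png")[140:310,240:480]; b=cv2.imread("pics/side0.png")[150:310,285:395]
a=cv2.resize(a,None,fx=2,fy=2,interpolation=2); b=cv2.resize(b,None,fx=2.9,fy=2.9,interpolation=2)
o=np.zeros((480,800,3),'u1'); o[:340,:480]=a; o[:464,481:800]=b[:464,:319]; cv2.imwrite("pics/crop0.png",o)
```

```text
(no output)
```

View pics/crop0.png

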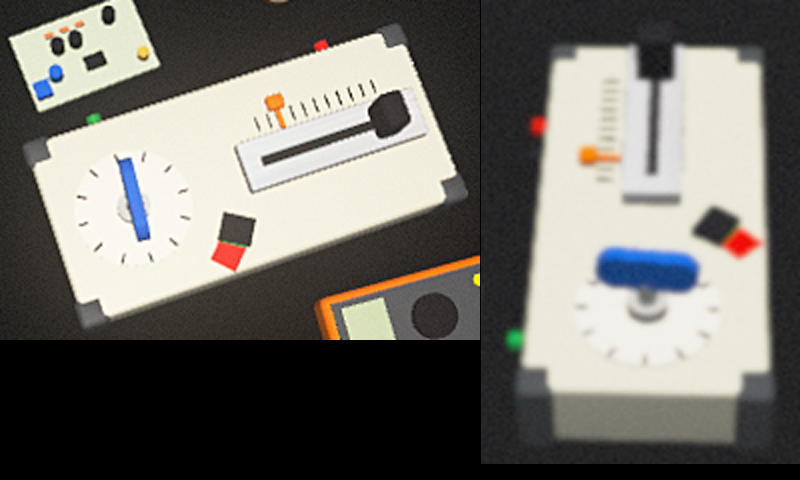

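The crop confirms it: the marker tip meets the track at about (382,203) in the top image, and the window is red. Now I'll refine the key pose, the grip and the marker.

```bash
cat >> h.py <<'E'
from scipy.spatial.transform import Rotation as Ro
YAW=np.deg2rad(20.57); C=np.array([.582,-.054]); EX=np.array([np.cos(YAW),np.sin(YAW)]); EY=np.array([-EX[1],EX[0]])
def case(p): d=np.asarray(p)[...,:2]-C; return np.stack([d@EX,d@EY],-1)
def keypose(im,n,D):
    a,c,px=blobs(mask(im,n,"blue"))[0]
    # outline rays on the wing's top plane
    p=depthpts(n,px,D); t=p[p[:,2]>.1]; t=plane(n,px[p[:,2]>.1],.105)
    r=cv2.minAreaRect(np.float32(t[:,:2]*1000)); v=np.linalg.svd(t[:,:2]-t[:,:2].mean(0))[2][0]; v=v*np.sign(v[0])
    return t[:,:2].mean(0),r,np.degrees(np.arctan2(v[1],v[0]))
def rel(target,dang):
    """shift/turn fractions in tool axes to reach target xyz, tool vertical, turning dang deg CW from above (about tool z)"""
    s=ctrl.sense(); R=Ro.from_rotvec(s['ee_rot']); return R.inv().apply(np.asarray(target)-s['tcp_pos'])/.4
E
python3 - <<'E'
from h import *
np.set_printoptions(precision=4,suppress=True)
I={n:cv2.imread(f"pics/{n}0.png") for n in("top","side")};D={n:np.load(f"{n}0.npy") for n in I}
for n in I:
    k=keypose(I[n],n,D[n]); print(n,"key",k,"case",case(k[0]))
    # stem/dial independent check: marker
    ms=[b for b in blobs(mask(I[n],n,"orange")) if np.linalg.norm(plane(n,[b[1]],.055)[0,:2]-[.634,-.077])<.02]
    P=case(plane(n,ms[0][2],.0585))*1000
    for lo in range(18,60,4):
        q=P[(P[:,0]>=lo)&(P[:,0]<lo+4)]
        if len(q): print("   marker x",lo,"n",len(q),"y mean",q[:,1].mean().round(1))
    p=plane(n,[b for b in blobs(mask(I[n],n,"red"))if 1][0][1][None],.055); print("win",case(p))
    x0,y0,x1,y1=(415,180,450,215) if n=="top" else (325,155,365,190)
    px=np.array([(x,y) for y in range(y0,y1) for x in range(x0,x1)]); p=depthpts(n,px,D[n]); m=(p[:,2]>.1)&(I[n][px[:,1],px[:,0]].max(1)<70)
    q=case(plane(n,px[m],.1095))*1000; print("grip top",m.sum(),q.mean(0),np.percentile(q,[2,98],axis=0).ravel(), case(p[m]).mean(0),np.median(p[m,2]))
print("tri key",tri(*[blobs(mask(I[n],n,"blue"))[0][1] for n in I]))
print(ctrl.sense()['time'])
E
```

```text
top key (array([0.5492, 0.0341]), ((549.0861206054688, 33.894805908203125), (55.511539459228516, 9.590194702148438), 15.502607345581055), np.float64(15.641254125136825)) case [0.0003 0.094 ]
   marker x 22 n 7 y mean -39.7
   marker x 26 n 7 y mean -39.6
   marker x 30 n 5 y mean -39.7
   marker x 34 n 6 y mean -40.4
   marker x 38 n 19 y mean -40.0
   marker x 42 n 20 y mean -40.4
   marker x 46 n 18 y mean -40.7
win [[-0.0593  0.036 ]]
grip top 225 [  -2.0574 -110.1616] [ -15.2735 -119.6504   11.3733 -100.8674] [-0.0028 -0.1086] 0.10738234998201146
side key (array([0.5489, 0.0375]), ((548.96728515625, 37.84733581542969), (53.727230072021484, 25.630355834960938), 35.76348876953125), np.float64(16.998796750160103)) case [0.0011 0.0973]
   marker x 26 n 2 y mean -39.1
   marker x 30 n 2 y mean -39.0
   marker x 34 n 2 y mean -38.9
   marker x 38 n 7 y mean -39.6
   marker x 42 n 10 y mean -41.6
   marker x 46 n 10 y mean -41.8
   marker x 50 n 1 y mean -41.4
win [[-0.0577  0.0354]]
grip top 118 [   1.9672 -107.0256] [ -11.0054 -119.2368   14.8068  -94.0457] [ 0.0014 -0.0945] 0.10820354189676329
tri key [0.5497 0.0334 0.0918]
0.1
```

```bash
cat >> h.py <<'E'
def go(target,phi):
    "fractions for a pose: tool down, tool x at world angle phi deg"
    s=ctrl.sense(); R=Ro.from_rotvec(s['ee_rot']); f=np.radians(phi)
    X=np.array([np.cos(f),np.sin(f),0]); Z=np.array([0,0,-1.]); T=Ro.from_matrix(np.c_[X,np.cross(Z,X),Z])
    x=R.as_matrix()[:,0]; print("t",s['time'],"phi now",np.degrees(np.arctan2(x[1],x[0])).round(2),"q",s['joint_pos'].round(3),"tcp",s['tcp_pos'].round(4))
    print("shift",(R.inv().apply(np.asarray(target)-s['tcp_pos'])/.4).round(4),"turn",((R.inv()*T).as_rotvec()/(2*np.pi)).round(4))
E
python3 -c "
from h import *
go([.40,-.25,.23],110); go([.549,.0345,.2],195.6)"
```

```text
t 0.1 phi now 19.47 q [-1.25   0.424  1.631  0.     1.089 -0.019] tcp [ 0.2082 -0.5887  0.2306]
shift [ 0.7344 -0.6386  0.0024] turn [-2.000e-04 -2.000e-04 -2.515e-01]
t 0.1 phi now 19.47 q [-1.25   0.424  1.631  0.     1.089 -0.019] tcp [ 0.2082 -0.5887  0.2306]
shift [ 1.3227 -1.1849  0.0782] turn [-0.000e+00 -4.000e-04 -4.893e-01]
```

send_rows:
  plan:
    - [[0.73,-0.64,0],[0,0,-0.25]]
    - [[0.73,-0.64,0],[0,0,-0.25]]
    - [[0.73,-0.64,0],[0,0,-0.25]]
    - [[0.73,-0.64,0],[0,0,-0.25]]
    - [[0.73,-0.64,0],[0,0,-0.25]]
    - [[0.73,-0.64,0],[0,0,-0.25]]
    - [[0.73,-0.64,0],[0,0,-0.25]]
    - [[0.73,-0.64,0],[0,0,-0.25]]
    - [[0.73,-0.64,0],[0,0,-0.25]]
    - [[0.73,-0.64,0],[0,0,-0.25]]
    - [[0.73,-0.64,0],[0,0,-0.25]]
  grip: 1

```text
time: 1.48
tcp_pos: [0.3982, -0.2505, 0.2312]
ee_rot: [-1.816, -2.563, 0.0]
wrist_force: [0.1, 1.0, 0.1]
opening: 0.0856
grasp_force: 0.0
```

```bash
python3 -c "
from h import *
go([.549,.0345,.16],195.6)"
```

```text
t 1.475 phi now 109.38 q [-0.587  0.195  1.961  0.     0.985 -0.925] tcp [ 0.3982 -0.2505  0.2312]
shift [0.5471 0.5922 0.178 ] turn [ 0.000e+00 -1.000e-04 -2.395e-01]
```

send_rows:
  plan:
    - [[0.547,0.592,0.178],[0,0,-0.2395]]
    - [[0.547,0.592,0.178],[0,0,-0.2395]]
    - [[0.547,0.592,0.178],[0,0,-0.2395]]
    - [[0.547,0.592,0.178],[0,0,-0.2395]]
    - [[0.547,0.592,0.178],[0,0,-0.2395]]
    - [[0.547,0.592,0.178],[0,0,-0.2395]]
    - [[0.547,0.592,0.178],[0,0,-0.2395]]
    - [[0.547,0.592,0.178],[0,0,-0.2395]]
    - [[0.547,0.592,0.178],[0,0,-0.2395]]
    - [[0.547,0.592,0.178],[0,0,-0.2395]]
    - [[0.547,0.592,0.178],[0,0,-0.2395]]

```text
time: 2.85
tcp_pos: [0.5486, 0.0345, 0.1602]
ee_rot: [-0.425, 3.113, 0.0]
wrist_force: [0.0, 0.1, -0.4]
opening: 0.0853
grasp_force: 0.0
```

```bash
python3 -c "
from h import *
go([.549,.0345,.073],195.6)
for n in('top','side'):
    im,d=ctrl.get_image(n); cv2.imwrite(f'pics/{n}1.png',im)
a=cv2.imread('pics/top1.png')[130:310,230:490];b=cv2.imread('pics/side1.png')[110:310,255:415]
o=np.zeros((500,800,3),'u1');o[:270,:390]=cv2.resize(a,(390,270));o[:500,400:800]=cv2.resize(b,(400,500));cv2.imwrite('pics/c1.png',o)"
```

```text
t 2.85 phi now -164.46 q [ 0.041  0.409  1.849  0.     0.883 -1.801] tcp [0.5486 0.0345 0.1602]
shift [-9.000e-04 -2.000e-04  2.179e-01] turn [-0.      0.     -0.0002]
```

View pics/c1.png

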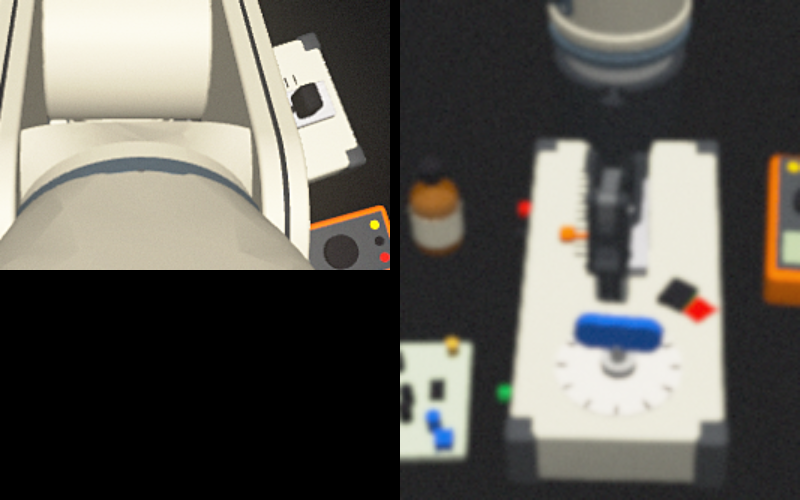

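The top view is blocked by the arm. The side view still shows the red window at about (375,234), with the fingers aligned over the wing. Descending and gripping.

send_rows:
  plan:
    - [[0,0,0.1],[0,0,0]]
    - [[0,0,0.218],[0,0,0]]
    - [[0,0,0.218],[0,0,0]]
    - [[0,0,0.218],[0,0,0]]

```text
time: 3.45
tcp_pos: [0.5494, 0.0346, 0.074]
ee_rot: [-0.428, 3.111, -0.0]
wrist_force: [-0.1, 0.1, 0.2]
opening: 0.0853
grasp_force: 0.0
```

send_rows:
  plan:
    - [[0,0,0],[0,0,0]]
    - [[0,0,0],[0,0,0]]
    - [[0,0,0],[0,0,0]]
    - [[0,0,0],[0,0,0]]
    - [[0,0,0],[0,0,0]]
    - [[0,0,0],[0,0,0]]
    - [[0,0,0],[0,0,0]]
    - [[0,0,0],[0,0,0]]
  grip: 0

```text
time: 4.45
tcp_pos: [0.5493, 0.0333, 0.0735]
ee_rot: [-0.429, 3.111, -0.003]
wrist_force: [0.5, -8.7, 4.4]
opening: 0.0091
grasp_force: 59.8
```

```bash
cat >> h.py <<'E'
def st():
    s=ctrl.sense(); x=Ro.from_rotvec(s['ee_rot']).as_matrix()[:,0]
    print("t",s['time'],"phi",np.degrees(np.arctan2(x[1],x[0])).round(2),"j6",s['joint_pos'][5].round(3),"tcp",s['tcp_pos'].round(4),"F",s['wrist_force'].round(1),"M",s['ft_torque'].round(3),"open",round(s['opening'],4),"g",round(s['grasp_force'],1),"tq6",s['joint_torque'][5].round(3))
def win(name):
    im,d=ctrl.get_image("side"); cv2.imwrite(f"pics/{name}.png",im)
    r=im[222:242,364:386]; h=cv2.cvtColor(r,cv2.COLOR_BGR2HSV)
    print("red",cv2.countNonZero(cv2.inRange(h,(0,150,100),(8,255,255))),"green",cv2.countNonZero(cv2.inRange(h,(40,100,60),(85,255,255))))
E
python3 -c "
from h import *
st();win('s2')"
```

```text
t 4.45 phi -164.29 j6 -1.803 tcp [0.5493 0.0333 0.0735] F [ 0.5 -8.7  4.4] M [-1.321  0.012 -0.059] open 0.0091 g 59.8 tq6 -0.04
red 62 green 0
```

send_rows:
  plan:
    - [[0,-0.003,0],[0,0,0]]
    - [[0,-0.003,0],[0,0,0.02]]
    - [[0,-0.003,0],[0,0,0.04]]
    - [[0,-0.003,0],[0,0,0.06]]
    - [[0,-0.003,0],[0,0,0.08]]
    - [[0,-0.003,0],[0,0,0.1]]
    - [[0,-0.003,0],[0,0,0.12]]
    - [[0,-0.003,0],[0,0,0.14]]
    - [[0,-0.003,0],[0,0,0.16]]
    - [[0,-0.003,0],[0,0,0.18]]
    - [[0,-0.003,0],[0,0,0.2]]
    - [[0,-0.003,0],[0,0,0.2]]

```text
time: 6.0
tcp_pos: [0.5499, 0.0344, 0.0735]
ee_rot: [1.482, 2.769, 0.003]
wrist_force: [0.3, 5.1, 4.2]
opening: 0.0096
grasp_force: 60.1
```

```bash
python3 -c "
from h import *
st();win('s3')
im=cv2.imread('pics/s3.png')[150:310,275:405];cv2.imwrite('pics/c3.png',cv2.resize(im,None,fx=3,fy=3))"
```

```text
t 6.0 phi 123.7 j6 -0.549 tcp [0.5499 0.0344 0.0735] F [0.3 5.1 4.2] M [ 0.85  -0.101 -0.159] open 0.0096 g 60.1 tq6 0.487
red 61 green 0
```

View pics/c3.png

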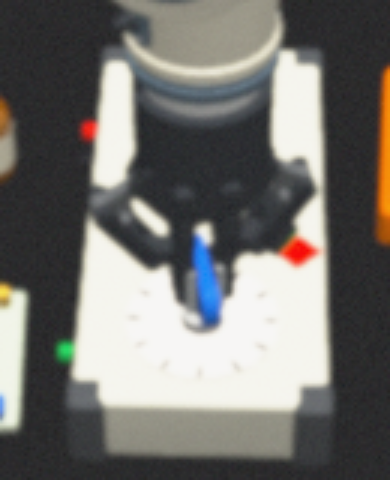

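The key turns with the gripper, and the window is still red at crop (300,250). I'll continue in small steps.

send_rows:
  plan:
    - [[0,0,0],[0,0,0.02]]
    - [[0,0,0],[0,0,0.04]]
    - [[0,0,0],[0,0,0.06]]
    - [[0,0,0],[0,0,0.06]]

```text
time: 6.55
tcp_pos: [0.5503, 0.0345, 0.0735]
ee_rot: [1.974, 2.443, 0.004]
wrist_force: [1.7, 6.4, 3.5]
opening: 0.0091
grasp_force: 59.9
```

```bash
python3 -c "
from h import *
st();win('s4')"
```

```text
t 6.55 phi 102.12 j6 -0.173 tcp [0.5503 0.0345 0.0735] F [1.7 6.4 3.5] M [ 0.984 -0.337 -0.081] open 0.0091 g 59.9 tq6 0.382
red 67 green 0
```

send_rows:
  plan:
    - [[0,0,0],[0,0,0.02]]
    - [[0,0,0],[0,0,0.04]]
    - [[0,0,0],[0,0,0.04]]

```text
time: 6.98
tcp_pos: [0.5505, 0.0345, 0.0735]
ee_rot: [2.264, 2.176, 0.005]
wrist_force: [3.5, 6.3, 1.6]
opening: 0.0091
grasp_force: 59.8
```

```bash
python3 -c "
from h import *
st();win('s5')"
```

```text
t 6.975 phi 87.72 j6 0.079 tcp [0.5505 0.0345 0.0735] F [3.5 6.3 1.6] M [ 0.935 -0.449 -0.157] open 0.0091 g 59.8 tq6 0.384
red 59 green 0
```

send_rows:
  plan:
    - [[0,0,0],[0,0,0.02]]
    - [[0,0,0],[0,0,0.04]]
    - [[0,0,0],[0,0,0.04]]

```text
time: 7.4
tcp_pos: [0.5508, 0.0345, 0.0735]
ee_rot: [2.519, 1.875, 0.006]
wrist_force: [4.0, 5.8, 1.6]
opening: 0.0095
grasp_force: 59.7
```

```bash
python3 -c "
from h import *
st();win('s6')"
```

```text
t 7.4 phi 73.32 j6 0.33 tcp [0.5508 0.0345 0.0735] F [4.  5.8 1.6] M [ 0.917 -0.571 -0.106] open 0.0095 g 59.7 tq6 0.386
red 58 green 0
```

send_rows:
  plan:
    - [[0,0,0],[0,0,0.02]]
    - [[0,0,0],[0,0,0.04]]
    - [[0,0,0],[0,0,0.04]]

```text
time: 7.82
tcp_pos: [0.5511, 0.0343, 0.0735]
ee_rot: [2.734, 1.545, 0.007]
wrist_force: [5.3, 5.9, -0.4]
opening: 0.009
grasp_force: 59.5
```

```bash
python3 -c "
from h import *
st();win('s7')"
```

```text
t 7.825 phi 58.93 j6 0.581 tcp [0.5511 0.0343 0.0735] F [ 5.3  5.9 -0.4] M [ 0.732 -0.686 -0.113] open 0.009 g 59.5 tq6 0.388
red 61 green 0
```

send_rows:
  plan:
    - [[0,0,0],[0,0,0.02]]
    - [[0,0,0],[0,0,0.04]]
    - [[0,0,0],[0,0,0.04]]

```text
time: 8.25
tcp_pos: [0.5513, 0.0342, 0.0735]
ee_rot: [2.906, 1.19, 0.007]
wrist_force: [5.2, 3.4, -0.5]
opening: 0.0091
grasp_force: 59.4
```

```bash
python3 -c "
from h import *
st();win('s8')"
```

```text
t 8.25 phi 44.53 j6 0.833 tcp [0.5513 0.0342 0.0735] F [ 5.2  3.4 -0.5] M [ 0.632 -0.781 -0.071] open 0.0091 g 59.4 tq6 0.391
red 62 green 0
```

send_rows:
  plan:
    - [[0,0,0],[0,0,0.02]]
    - [[0,0,0],[0,0,0.04]]
    - [[0,0,0],[0,0,0.04]]

```text
time: 8.68
tcp_pos: [0.5515, 0.034, 0.0735]
ee_rot: [3.033, 0.817, 0.008]
wrist_force: [6.4, 2.5, -1.8]
opening: 0.0089
grasp_force: 59.3
```

```bash
python3 -c "
from h import *
st();win('s9')"
```

```text
t 8.675 phi 30.14 j6 1.084 tcp [0.5515 0.034  0.0735] F [ 6.4  2.5 -1.8] M [ 0.372 -0.866 -0.117] open 0.0089 g 59.3 tq6 0.393
red 62 green 0
```

send_rows:
  plan:
    - [[0,0,0],[0,0,0.02]]
    - [[0,0,0],[0,0,0.04]]
    - [[0,0,0],[0,0,0.04]]

```text
time: 9.1
tcp_pos: [0.5516, 0.0337, 0.0735]
ee_rot: [3.112, 0.43, 0.008]
wrist_force: [7.2, 0.5, -2.1]
opening: 0.0091
grasp_force: 59.3
```

```bash
python3 -c "
from h import *
st();win('s10')"
```

```text
t 9.1 phi 15.74 j6 1.335 tcp [0.5516 0.0337 0.0735] F [ 7.2  0.5 -2.1] M [ 0.104 -0.899 -0.054] open 0.0091 g 59.3 tq6 0.414
red 31 green 37
```

send_rows:
  plan:
    - [[0,0,0],[0,0,0.02]]
    - [[0,0,0],[0,0,0.04]]
    - [[0,0,0],[0,0,0.04]]

```text
time: 9.52
tcp_pos: [0.5516, 0.0334, 0.0735]
ee_rot: [3.141, 0.04, 0.008]
wrist_force: [7.0, -0.5, -1.0]
opening: 0.0094
grasp_force: 61.5
```

```bash
python3 -c "
from h import *
st();win('s11')
im=cv2.imread('pics/s11.png')[150:310,275:405];cv2.imwrite('pics/c11.png',cv2.resize(im,None,fx=3,fy=3))"
```

```text
t 9.525 phi 1.44 j6 1.586 tcp [0.5516 0.0334 0.0735] F [ 7.  -0.5 -1. ] M [-0.191 -0.761  0.411] open 0.0094 g 61.5 tq6 0.968
red 0 green 84
```

View pics/c11.png

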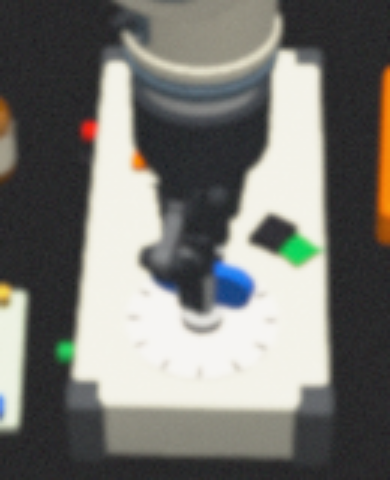

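The window is fully green at crop (300,250) and the torque jumped from 0.39 to 0.97 N m, so the key seems to be at its stop. I'll add a small nudge to confirm, then release and rise.

send_rows:
  plan:
    - [[0,0,0],[0,0,0.008]]
    - [[0,0,0],[0,0,0.008]]

```text
time: 9.82
tcp_pos: [0.5515, 0.0333, 0.0735]
ee_rot: [3.141, -0.037, 0.008]
wrist_force: [7.7, -0.3, -0.9]
opening: 0.0092
grasp_force: 68.7
```

```bash
python3 -c "
from h import *
st();win('s12')"
```

```text
t 9.825 phi -1.33 j6 1.635 tcp [0.5515 0.0333 0.0735] F [ 7.7 -0.3 -0.9] M [-0.332 -0.744  0.801] open 0.0092 g 68.7 tq6 1.021
red 0 green 83
```

send_rows:
  plan:
    - [[0,0,0],[0,0,0]]
    - [[0,0,0],[0,0,0]]
    - [[0,0,0],[0,0,0]]
    - [[0,0,0],[0,0,0]]
    - [[0,0,0],[0,0,0]]
    - [[0,0,0],[0,0,0]]
  grip: 0.6

```text
time: 10.62
tcp_pos: [0.5489, 0.0335, 0.0729]
ee_rot: [-3.141, 0.044, 0.0]
wrist_force: [0.0, -0.1, 0.5]
opening: 0.0514
grasp_force: 0.0
```

```bash
python3 -c "
from h import *
st();win('s13')"
```

```text
t 10.625 phi -1.59 j6 1.638 tcp [0.5489 0.0335 0.0729] F [ 0.  -0.1  0.5] M [ 0.033  0.021 -0.006] open 0.0514 g 0.0 tq6 -0.001
red 0 green 82
```

The key is hard against its stop: more torque gave no more motion. It's released and the window is still green. Now the slider.

send_rows:
  plan:
    - [[0,0,-0.1],[0,0,0]]
    - [[0,0,-0.25],[0,0,0]]
    - [[0,0,-0.25],[0,0,0]]

```text
time: 11.05
tcp_pos: [0.5522, 0.0336, 0.1774]
ee_rot: [-3.141, 0.044, -0.014]
wrist_force: [1.0, -0.7, -0.4]
opening: 0.0508
grasp_force: 0.0
```

```bash
python3 -c "
from h import *
st();win('s14'); go([.622,-.157,.173],20.57)"
```

```text
t 11.05 phi -1.59 j6 1.638 tcp [0.5522 0.0336 0.1774] F [ 1.  -0.7 -0.4] M [ 0.047 -0.038 -0.005] open 0.0508 g 0.0 tq6 0.0
red 0 green 85
t 11.1 phi now -1.59 q [0.039 0.388 1.839 0.    0.909 1.638] tcp [0.5504 0.0336 0.1751]
shift [0.1921 0.4713 0.006 ] turn [ 0.0001 -0.0008 -0.0616]
```

send_rows:
  plan:
    - [[0.192,0.471,0],[0,0,-0.0616]]
    - [[0.192,0.471,0],[0,0,-0.0616]]
    - [[0.192,0.471,0],[0,0,-0.0616]]
    - [[0.192,0.471,0],[0,0,-0.0616]]
    - [[0.192,0.471,0],[0,0,-0.0616]]
    - [[0.192,0.471,0],[0,0,-0.0616]]

```text
time: 11.85
tcp_pos: [0.6194, -0.1556, 0.1719]
ee_rot: [-3.09, -0.562, 0.003]
wrist_force: [0.6, -0.2, -0.6]
opening: 0.0512
grasp_force: 0.0
```

```bash
python3 -c "
from h import *
st();win('s15'); go([.622,-.157,.080],20.57)
im=cv2.imread('pics/s15.png')[70:270,275:425];cv2.imwrite('pics/c15.png',cv2.resize(im,None,fx=3,fy=3))"
```

```text
t 11.85 phi 20.61 j6 0.946 tcp [ 0.6194 -0.1556  0.1719] F [ 0.6 -0.2 -0.6] M [-0.032  0.003  0.018] open 0.0512 g 0.0 tq6 0.001
red 0 green 84
t 11.9 phi now 20.65 q [-0.264  0.512  1.638  0.     0.994  0.946] tcp [ 0.6196 -0.1554  0.1722]
shift [0.0045 0.0063 0.2304] turn [-0.0002  0.0002  0.0002]
```

View pics/c15.png

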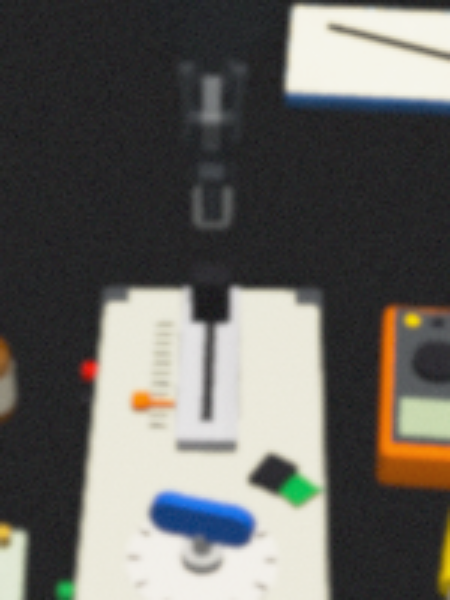

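The key stays put, the window is green, and the fingers are above the grip at crop (210,300). Descending and closing on the grip.

send_rows:
  plan:
    - [[0.005,0.006,0.1],[0,0,0]]
    - [[0.005,0.006,0.18],[0,0,0]]
    - [[0.005,0.006,0.23],[0,0,0]]
    - [[0.005,0.006,0.23],[0,0,0]]

```text
time: 12.4
tcp_pos: [0.6222, -0.1573, 0.0796]
ee_rot: [-3.089, -0.563, 0.004]
wrist_force: [0.6, -0.6, 1.3]
opening: 0.0513
grasp_force: 0.0
```

send_rows:
  plan:
    - [[0,0,0],[0,0,0]]
    - [[0,0,0],[0,0,0]]
    - [[0,0,0],[0,0,0]]
    - [[0,0,0],[0,0,0]]
    - [[0,0,0],[0,0,0]]
    - [[0,0,0],[0,0,0]]
  grip: 0

```text
time: 13.15
tcp_pos: [0.6243, -0.1587, 0.0826]
ee_rot: [3.09, 0.561, 0.004]
wrist_force: [-0.6, 0.4, 5.9]
opening: 0.019
grasp_force: 59.5
```

```bash
python3 -c "
from h import *
st();win('s16'); p=ctrl.sense()['tcp_pos'];print(case(p)*1000)"
```

```text
t 13.15 phi 20.58 j6 0.944 tcp [ 0.6243 -0.1587  0.0826] F [-0.6  0.4  5.9] M [0.144 0.102 0.03 ] open 0.019 g 59.5 tq6 0.009
red 0 green 84
[   2.78982784 -112.91045022]
```

send_rows:
  plan:
    - [[0,-0.03,0],[0,0,0]]
    - [[0,-0.06,0],[0,0,0]]
    - [[0,-0.09,0],[0,0,0]]
    - [[0,-0.12,0],[0,0,0]]
    - [[0,-0.15,0],[0,0,0]]
    - [[0,-0.175,0],[0,0,0]]
    - [[0,-0.175,0],[0,0,0]]

```text
time: 14.08
tcp_pos: [0.5994, -0.0923, 0.0825]
ee_rot: [3.09, 0.562, 0.004]
wrist_force: [-1.5, 1.5, 9.2]
opening: 0.0192
grasp_force: 60.0
```

```bash
python3 -c "
from h import *
st();win('s17'); p=ctrl.sense()['tcp_pos'];print(case(p)*1000)"
```

```text
t 14.075 phi 20.61 j6 1.038 tcp [ 0.5994 -0.0923  0.0825] F [-1.5  1.5  9.2] M [ 0.297  0.264 -0.049] open 0.0192 g 60.0 tq6 0.043
red 0 green 83
[  2.79556698 -42.10868225]
```

send_rows:
  plan:
    - [[0,0,0],[0,0,0]]
    - [[0,0,0],[0,0,0]]
    - [[0,0,0],[0,0,0]]
    - [[0,0,0],[0,0,0]]
  grip: 0.6

```text
time: 14.62
tcp_pos: [0.5985, -0.093, 0.0807]
ee_rot: [-3.091, -0.561, 0.0]
wrist_force: [-0.1, -0.2, 0.1]
opening: 0.051
grasp_force: 0.0
```

send_rows:
  plan:
    - [[0,0,-0.1],[0,0,0]]
    - [[0,0,-0.2],[0,0,0]]
    - [[0,0,-0.25],[0,0,0]]
    - [[0,0.2,-0.3],[0,0,0]]
    - [[0,0.4,-0.3],[0,0,0]]
    - [[0,0.6,-0.3],[0,0,0]]
    - [[0,0.8,-0.3],[0,0,0]]
    - [[0,0.8,-0.3],[0,0,0]]
    - [[0,0.8,-0.3],[0,0,0]]

```text
time: 15.75
tcp_pos: [0.7111, -0.3968, 0.1998]
ee_rot: [3.091, 0.556, 0.0]
wrist_force: [0.2, 0.8, -0.0]
opening: 0.0513
grasp_force: 0.0
```

Run:
```python
from h import *
np.set_printoptions(precision=4,suppress=True)
st();win('s18')
I={};D={}
for n in("top","side"): I[n],D[n]=ctrl.get_image(n); cv2.imwrite(f"pics/{n}18.png",I[n])
a=cv2.imread('pics/top18.png')[140:310,240:480];b=cv2.imread('pics/side18.png')[150:310,285:395]
o=np.zeros((580,800,3),'u1');o[:340,:480]=cv2.resize(a,(480,340));o[:464,481:800]=cv2.resize(b,(319,464));cv2.imwrite('pics/c18.png',o)
for n in I:
    x,y,w,h=(350,170,120,70) if n=="top" else (315,160,60,60)
    px=np.array([(i,j) for j in range(y,y+h) for i in range(x,x+w)]);p=depthpts(n,px,D[n]); m=(p[:,2]>.102)&(p[:,2]<.118)&(I[n][px[:,1],px[:,0]].max(1)<70)
    q=case(plane(n,px[m],.1095))*1000
    print(n,"grip",m.sum(),q.mean(0),np.percentile(q,[2,98],axis=0).ravel())
    for b in blobs(mask(I[n],n,"orange")):
        P=case(plane(n,b[2],.0585))*1000
        if abs(P[:,0].mean()-38)<15: s=P[(P[:,0]<36)]; print("marker",s.mean(0),len(s))
```

```text
t 15.75 phi 20.38 j6 0.692 tcp [ 0.7111 -0.3968  0.1998] F [ 0.2  0.8 -0. ] M [-0.022  0.004 -0.01 ] open 0.0513 g 0.0 tq6 -0.119
red 0 green 83
top grip 105 [ -0.8464 -39.6277] [-14.6033 -49.1414  11.5135 -29.7098]
marker [ 28.6293 -39.7404] 22
side grip 87 [  1.0857 -34.2769] [ -8.6369 -44.7494  10.5537 -23.814 ]
marker [ 30.381  -39.0539] 5
```

View pics/c18.png

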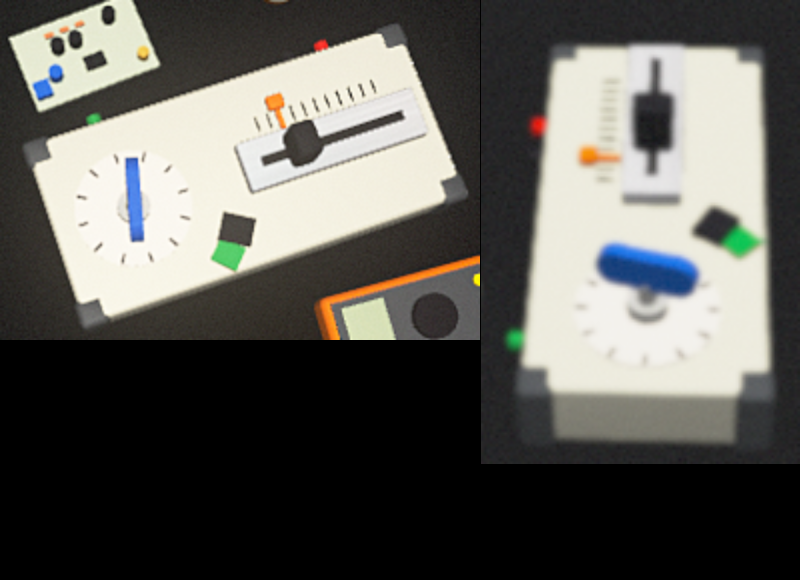

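The grip (-39.6 mm) and marker (-39.7 mm) agree in the top view, the window is green, and the bystanders haven't moved. One quick cross-check of the grip's dark outline in the side view before handing in.

Run:
```python
from h import *
np.set_printoptions(precision=1,suppress=True)
for n,f in(("side","pics/side18.png"),("top","pics/top18.png")):
    im=cv2.imread(f); c=ctrl.get_calibration(n); K=np.array([[c['fx'],0,c['cx']],[0,c['fy'],c['cy']],[0,0,1]])
    g=cv2.cvtColor(im,cv2.COLOR_BGR2GRAY)
    # brightness along lines parallel to the track, beside the slot, on the bar's top plane and on the grip's top plane
    for z,x in((.0695,9),(.0695,-9),(.1095,9),(.1095,-9)):
        ys=np.arange(-80,0,.5); W=np.array([[*(C+EX*x/1e3+EY*y/1e3),z] for y in ys])
        p=cv2.projectPoints(W,cv2.Rodrigues(c['R'])[0],c['t'],K,np.array([c['k1'],0,0,0.]))[0].reshape(-1,1,2).astype('f4')
        v=cv2.remap(g,p,None,1).ravel(); d=ys[v<(v.max()+40)/2]; print(n,z,x,"dark from",d.min(),"to",d.max())
```

```text
<stdin>:10: RuntimeWarning: overflow encountered in scalar add
Traceback (most recent call last):
ValueError: zero-size array to reduction operation minimum which has no identity
```

Run:
```python
from h import *
for n,f in(("side","pics/side18.png"),("top","pics/top18.png")):
    im=cv2.imread(f); c=ctrl.get_calibration(n); K=np.array([[c['fx'],0,c['cx']],[0,c['fy'],c['cy']],[0,0,1]])
    g=cv2.cvtColor(im,cv2.COLOR_BGR2GRAY).astype('f4')
    for z,x in((.0695,9),(.0695,-9),(.1095,9),(.1095,-9)):
        ys=np.arange(-80,0,.5); W=np.array([[*(C+EX*x/1e3+EY*y/1e3),z] for y in ys])
        p=cv2.projectPoints(W,cv2.Rodrigues(c['R'])[0],c['t'],K,np.array([c['k1'],0,0,0.]))[0].reshape(-1,1,2).astype('f4')
        v=cv2.remap(g,p,None,1).ravel(); d=ys[v<(v.max()+30)/2]; print(n,z,x,"dark from",d.min(),"to",d.max())
```

```text
side 0.0695 9 dark from -80.0 to -35.5
side 0.0695 -9 dark from -80.0 to -36.5
side 0.1095 9 dark from -46.5 to -0.5
side 0.1095 -9 dark from -46.0 to -0.5
top 0.0695 9 dark from -61.0 to -33.0
top 0.0695 -9 dark from -56.5 to -33.0
top 0.1095 9 dark from -49.5 to -29.0
top 0.1095 -9 dark from -80.0 to -4.0
```

```bash
python3 -c "
from plant import ctrl
print(ctrl.finish_job())"
```

```text
the job is handed in; nothing more can be done
None
```

I wound the key hard against its stop with the window fully green, then slid the grip to within about 1 mm of the orange marker by the top camera. The side camera's edge check was too rough to confirm that closely. The bystanders weren't touched, and I handed the job in at about 16 s.

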